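# Light the test jig and hold its sprung lid at the index

## Robot

A 6-joint arm with a two-finger parallel gripper is mounted at the origin on the work surface. World frame = base frame: x ahead of the robot, y to its left, z up, the work surface at z = 0. Lengths are in m, angles in degrees, forces in N, time in s.
With the tool pointing down it reaches from about 0.25 to 0.725 m from the base axis. Payload 9.7 kg.
Tool frame: the origin (TCP) lies at the very end of the fingers, on their centre line; the grasp point (between the pads) lies 19 mm behind it (bot.grip_depth is the distance from the TCP to the grasp point, in m); z points along the fingers, y is the direction in which the jaws open and shut (so a half turn about z gives the same grasp; the last joint's range is limited). The gripper opens to 85 mm and grips with 20 to 120 N. Pads are 22 mm wide; open, the fingers measure 114 mm over their backs; the gripper's body (76 mm by 85 mm) begins 54 mm behind the grasp point. The pads swing forward as they close: fully open they stand 13 mm farther back than shut.
Start: joints at [-73.797, 4.979, 10.078, 95.1, 0, 90], TCP at [0.153, -0.528, 0.231] pointing down, gripper open.
Joint ranges: [-179.16, 179.16], [-48.56, 103.87], [-65.8, 70.77], [-126.05, 130.52], [-82.76, 87.17], [-180, 180]. Speed limits (degrees/s): [127.2, 127.2, 147.25, 180, 180, 180].

## Interface

Orientations are given as [roll, pitch, yaw] about the fixed x, y, z axes, in that order (R = Rz(yaw) Ry(pitch) Rx(roll)).
In Python, from workcell import telemetry, optics, order, bot gives the robot as it stands. The module is installed in compiled form; this text tells all that it offers.
- The arm moves only by the shell command python3 -m inch 'ROWS' [FORCE]. ROWS is JSON, a list of rows, each a list of 7 numbers: the shift along the tool's x, y, z in m, then the turn, a rotation vector about the tool's x, y, z in rad, then the closure, from 0 (fully open) to 1 (shut). In form: [[tx, ty, tz, rx, ry, rz, grip], ...]. A call has 1 to 12 rows; each row is the pose to reach, as a shift and turn from the pose commanded when the call began, along the tool's axes at that moment; what a row does not reach only later rows make up. A row lasts 1/12 s, in which the tool goes at most 41.7 mm and 7.16 degrees, less where a joint would pass 70% of its speed; a pose out of reach is approached as far as the arm can. A call with a gripper value outside its range is refused whole. The fingers move at their own pace and stop on an object; FORCE is the grip in N (left out, the last holds). Time passes only in rows, so rows that repeat a pose let the fingers close. It gives the time, the measured TCP pose, the force and the opening at its end, in the units of the state.
- telemetry.get_obs(): the state, without advancing time (a new reading comes with each control period).
- optics.camera(name): name is "scene" or "top" or "wrist"; returns (picture, depth): 400x640x3 uint8, red, green, blue; 400x640 float32, m along the optical axis (not along the pixel's ray), 0 where there is no reading.
- optics.camera_info(name): a dict with "camera_matrix" (3x3 intrinsics, pixels), "xyz" and "attitude" of the camera in the world; the wrist camera has in their place "mount" (4x4, takes a point from camera to tool coordinates, whose origin is the TCP and whose axes are the flange's). Camera axes: x right, y down, z forward; pixel columns grow to the right and rows downward; lengths in m; the calibration is good to about 2 mm. A picture is of the moment at which its call begins: read the wrist's pose just before it. camera_info takes no time and is no camera call.
- order.job_done(): hands the job in, once; it reports no verdict.
The state is a dict: "time": time; "q": joint angles; "qd": joint speeds; "joint_efforts": joint torques, N m; "ee_pos": TCP position; "tcp_rot": TCP orientation; "wrist_force": force on the tool from outside, world axes, zero at the start; "torque": the same for the moment, N m; "opening": finger opening in m.
Only numpy, scipy, OpenCV 4.12 (cv2) and the standard library are available. Lean on these libraries where they do the work, as an engineer would, in place of code of your own. Each camera call takes 0.05 s, during which the arm holds its last target. There are 200 camera calls.

## Task

I have to change a bent probe in the board-test jig, so be my extra pair of hands. Lift the handlamp out of its charging dock by its handle and stand it upright on the bench a hand's breadth in front of the jig, its lens pointing at the middle of the jig's front, and let go of it. Then raise the jig's sprung lid by its bar handle until the lid's pointer is in line with the tip of the index clamped on the slotted quadrant, and finish holding it still there, without letting go; leave everything else on the bench where it is.

Things in the scene. Friction and masses are not known exactly. Their poses are not given: they have to be found in the camera images.
- jig: clamshell board-test jig, fixed: grey base 220 mm deep (x) by 240 wide (y), top at 85 mm; origin under its centre. Its front (two buttons, display) faces its own -x, which is roughly world +y (robot's left). The hinge runs along y at the back, x = +100, z = 97.5 mm. At its +y side (roughly world +x) a slotted steel quadrant, 123-159 mm from the hinge axis at y = 127-131 mm, rises to 250 mm
- jig_front (a point): point on the bench (z = 0) at the middle of the jig base's front face: 110 mm from the jig's origin along its -x. Axes as the jig's
- lid_hinge (a point): midpoint of the hinge axis, 97.5 mm up; turns with the lid. Lid frame: closed, its axes are the jig's (x to the back, z up); it turns about +y as it opens. The lid is an aluminium frame with a clear pane, 236 mm wide, from x = -6 to -212 mm, z = -12 to +14 mm of this frame, 0.5 to 0.7 kg with its bar
- lid (a joint): opening angle of the lid in rad, 0 closed, growing as the front edge rises, stop at 1.15. Torsion springs pull it shut (with gravity 6 to 7 N at the bar when closed, 8 to 10 N at the index): let go, it falls shut
- lid_bar: the lid's bar handle: round steel bar 14 mm thick, 130 mm long along y (parallel to the hinge), on two posts 110 mm apart near the lid's front edge. Origin mid-bar, at x = -190, z = +54 mm in the lid frame (40 mm above the lid's top; 151.5 mm above the bench when closed); axes turn with the lid. Pinch it from above across x; it can turn between the fingers
- lid_pointer (a point): tip of the flat steel pointer at the lid's +y side, outside the quadrant, 154.5 mm from the hinge axis (x = -154.5, y = 133.5, z = 0 mm in the lid frame); axes as the lid's. The lid is at the index when it coincides with index_tip
- index_tip (a point): inner tip of the index: a dark steel block (24 x 18 x 18 mm) with a black thumbscrew 26 mm across, clamped on the outer edge of the quadrant, 154.5 mm from the hinge axis. Its place on the quadrant differs from day to day. Axes turned about the hinge as the lid's are when the pointer is at the index
- index (a joint): angle at which the index is clamped, in rad on the same scale as lid (0.4 to 0.8): the lid is at the index when the two are equal. Not to be shifted
- dock: black charging dock for the lamp, fixed to the bench: 112 mm (x) by 100 mm (y) tray with 30 mm high walls, floor at 12 mm, a 60 mm high back wall at its +x; origin under its centre
- lamp: LED handlamp, 0.3 to 0.6 kg, 168 mm high: rubber foot 92 mm (x) by 80 mm (y) by 18 mm, grey body 70 by 68 mm, a round black lens bezel 82 mm across pointing to its -x, a bridge handle on top. Origin under the centre of its foot. It stands in the dock (origin 12 mm above the bench, 4 mm of play all round) with the same yaw as the dock; lift it straight up more than 50 mm to clear the dock
- lamp_handle (a point): middle of the lamp's handle bar, 159 mm above the lamp's origin and 3 mm to its +x: bar 104 mm long along the lamp's x, 22 mm wide (y), 18 mm high, 35 mm free space under it; take it across its width from above
- lamp_lens (a point): centre of the lens, 48.5 mm from the lamp's origin to its -x, 68 mm up; the lens looks along the lamp's -x
- spool: bystander: white spool of solder wire, upright, 68 mm across, 56 mm high; origin under its centre. It and the dock trade places
- cutters: bystander: side cutters with red grips lying flat, about 135 mm long along x, 45 mm wide, 13 mm high; origin at bench level near the pivot
- driver: bystander: screwdriver lying flat, 170 mm long along its x
- solvent: bystander: capped clear bottle, 60 mm across, 140 mm high; origin under its centre
- meter: bystander: multimeter lying flat, 160 by 78 mm, 45 mm high; origin under its centre
- tip_cleaner: bystander: round steel pot with brass wool, 80 mm across, 65 mm high; origin under its centre
- parts_tray: bystander: black parts tray with potentiometers, 110 by 90 mm, 28 mm high; origin under its centre

How it is judged (in metres and radians):
On the way, in this order (a step that is already met when the one before it is completed fails the run):
1. the lamp stands on the bench in front of the jig, lens towards it, let go (height (world z) of lamp below 0.006 m and angle between lamp's own z axis and vertical below 0.1 rad and linear speed of lamp below 0.03 m/s and contact force between the fingers and lamp below 0.2 N and x of lamp in the frame of jig_front between -0.25 and -0.07 m and y of lamp in the frame of jig_front between -0.11 and 0.11 m and x of jig_front in the frame of lamp below -0.03 m and y of jig_front in the frame of lamp between -0.07 and 0.07 m), for 0.2 s.
2. the lid is held by its bar handle with its pointer at the index (angle between the x axis of lid_pointer and the x axis of index_tip, either way round below 0.07 rad and velocity of joint lid between -0.1 and 0.1 rad/s and contact force between the fingers and lid_bar above 2 N), for 0.3 s.
At the end, for the whole second after the job is handed in: Lamp upright (0.1 rad), still, let go, on the bench, centre 70-250 mm before the jig's front and within 110 mm of its middle line; middle of the front on the lens side, within 70 mm of the lens axis. Lid within 0.07 rad of the index, still, fingers bearing on its bar. Bystanders unmoved (20 mm) (all of step 1 and all of step 2); the arm keeps its last pose, push and grip.
It fails at once if a bystander on the bench is shifted by more than 20 mm or knocked over (distance of any of spool, cutters, driver, solvent, meter, tip_cleaner, parts_tray from where it was at the start of the episode above 0.02 m or angle between any of spool, cutters, driver, solvent, meter, tip_cleaner, parts_tray's own z axis and vertical above 0.3 rad).
It fails at once if the index is shifted on the quadrant (distance of index_tip from where it was at the start of the episode above 0.006 m).
It fails at once if the lamp is tipped over (angle between lamp's own z axis and vertical above 0.7 rad).
It also fails if it takes over 54 s, if anything falls off the work surface, if the arm or the gripper's body presses on something with over 40 N, if the wrist force passes 120 N, or if a joint passes its speed limit or range.

## Working session

There is one attempt and no reset: what is moved stays moved. The work goes in short steps, Python scripts to look and compute and a shell command to move; the robot and the scene stay as the last step left them, time stands still between calls to the robot, and variables do not carry over. Pictures are saved under pics/ and viewed, about 8 in all and at most 12, crops included, and the job is handed in when it is done.

```bash
mkdir -p pics; cat > h.py <<'E'
import numpy as np,cv2
from scipy.spatial.transform import Rotation as R
from workcell import telemetry,optics,order,bot
def cam(n):
    o=telemetry.get_obs(); im,d=optics.camera(n); ci=optics.camera_info(n)
    K=np.array(ci["camera_matrix"])
    if n=="wrist":
        T=np.eye(4);T[:3,:3]=R.from_euler('xyz',o["tcp_rot"],degrees=True).as_matrix();T[:3,3]=o["ee_pos"]
        T=T@np.array(ci["mount"])
    else:
        T=np.eye(4);a=np.array(ci["attitude"]);T[:3,:3]=a if a.shape==(3,3) else R.from_euler('xyz',a,degrees=True).as_matrix();T[:3,3]=ci["xyz"]
    v,u=np.mgrid[:400,:640]
    P=np.stack([(u-K[0,2])/K[0,0]*d,(v-K[1,2])/K[1,1]*d,d],-1)@T[:3,:3].T+T[:3,3]
    P[d==0]=np.nan
    return im,d,P,K,T
def save(n,im): cv2.imwrite("pics/"+n,cv2.cvtColor(im,cv2.COLOR_RGB2BGR))
def rel(p,rpy):
    "shift & rotvec in current tool axes to reach world p,rpy"
    o=telemetry.get_obs();A=R.from_euler('xyz',o["tcp_rot"],degrees=True);B=R.from_euler('xyz',rpy,degrees=True)
    print("shift",np.round(A.inv().apply(np.array(p)-o["ee_pos"]),4),"rv",np.round((A.inv()*B).as_rotvec(),4))
E
python3 - <<'E'
from h import *
print(telemetry.get_obs(),optics.camera_info("top"),optics.camera_info("scene"))
a,_,P,_,_=cam("top");b,_,Q,_,_=cam("scene")
np.savez("c0.npz",a=a,P=P,b=b,Q=Q)
save("top0.png",a);save("scene0.png",b)
E
```

```text
{'time': 0.0, 'q': array([-7.37955627e+01,  5.01167133e+00,  1.00331140e+01,  9.50985299e+01,
       -1.85366788e-03,  9.00010492e+01]), 'qd': array([-0.03199591,  0.00722561,  0.06521627, -0.07760402,  0.04737899,
        0.00096778]), 'joint_efforts': array([ 3.98297561e-04, -5.20392287e+01,  4.64799142e+01,  1.64695247e-02,
        3.07188770e-05,  1.21109889e-05]), 'ee_pos': array([ 0.15341321, -0.52793217,  0.23056558]), 'tcp_rot': array([-1.79922913e+02,  1.85507782e-03,  1.62033906e+01]), 'wrist_force': array([ 0.54623076,  0.63523101, -0.3084957 ]), 'torque': array([-0.02757046,  0.02633653, -0.02259667]), 'opening': 0.08548107308463755} {'camera_matrix': array([[416.24576645,   0.        , 316.58001197],
       [  0.        , 416.24576645, 195.89253739],
       [  0.        ,   0.        ,   1.        ]]), 'xyz': array([ 0.34601976, -0.02538772,  1.35205522]), 'attitude': array([-170.29368264,    0.20174118,  -88.59139492])} {'camera_matrix': array([[477.03340147,   0.        , 320.23686327],
       [  0.        , 477.03340147, 197.09180041],
       [  0.        ,   0.        ,   1.        ]]), 'xyz': array([ 1.25762245, -0.52641496,  1.2273394 ]), 'attitude': array([-142.19635597,   -0.82432475,   54.40206077])}
```

View pics/top0.png

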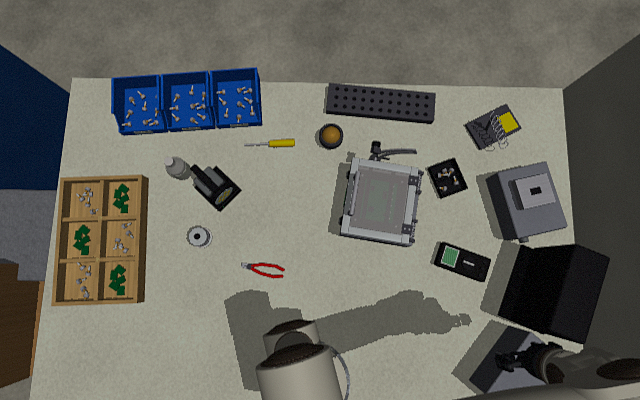

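View pics/scene0.png

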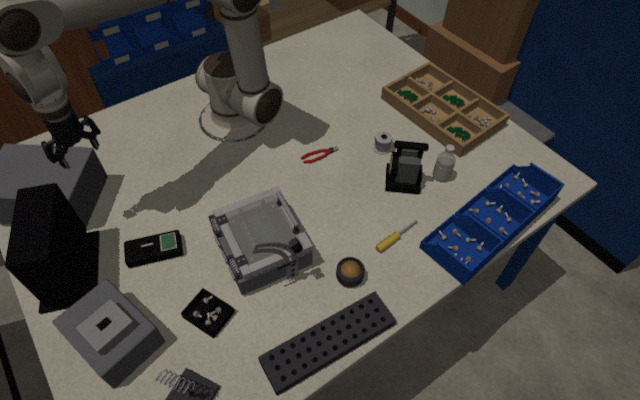

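Top view: jig at about (378,198), with its bar on the left (world +y) and the quadrant with index at the upper edge (378,150). The lamp in its dock is at (213,188), the solvent bottle close by at (177,168), and the spool at (199,236). I'll zoom in and get point-cloud numbers.

```bash
python3 - <<'E'
from h import *
z=np.load("c0.npz");a,P,b,Q=[z[k] for k in "aPbQ"]
c1=cv2.resize(a[140:220,150:250],None,fx=4,fy=4,interpolation=2);c2=cv2.resize(a[130:250,325:435],None,fx=4,fy=4,interpolation=2)
c3=cv2.resize(b[120:200,365:465],None,fx=4,fy=4,interpolation=2)
o=np.zeros((640,840,3),np.uint8);o[:320,:400]=c1;o[:480,400:840]=c2;o[320:640,:400]=c3
save("crop0.png",cv2.resize(o,None,fx=.93,fy=.93))
# lamp handle: top points
for nm,M in(("top",P),("scene",Q)):
    def box(x0,x1,y0,y1,z0,z1): 
        m=(M[...,0]>x0)&(M[...,0]<x1)&(M[...,1]>y0)&(M[...,1]<y1)&(M[...,2]>z0)&(M[...,2]<z1);return M[m]
    h=box(.2,.55,.15,.5,.158,.2)
    print(nm,"handle n",len(h), h.mean(0).round(4),h[:,2].max())
    r=cv2.minAreaRect(h[:,:2].astype(np.float32));print(r)
    f=box(.2,.55,.2,.5,.02,.2)
    print("bench z",np.nanmedian(box(.2,.3,-.1,.1,-.02,.02)[:,2]))
    j=box(.2,.6,-.4,.1,.07,.12);print("jig",cv2.minAreaRect(j[:,:2].astype(np.float32)))
    j=box(.2,.6,-.4,.1,.14,.16);print("bar",len(j),cv2.minAreaRect(j[:,:2].astype(np.float32)))
    j=box(.2,.6,-.4,.1,.17,.26);print("quad",len(j),cv2.minAreaRect(j[:,:2].astype(np.float32)))
E
```

```text
<stdin>:12: RuntimeWarning: Mean of empty slice.
  ret = um.true_divide(
Traceback (most recent call last):
ValueError: zero-size array to reduction operation maximum which has no identity
```

View pics/crop0.png

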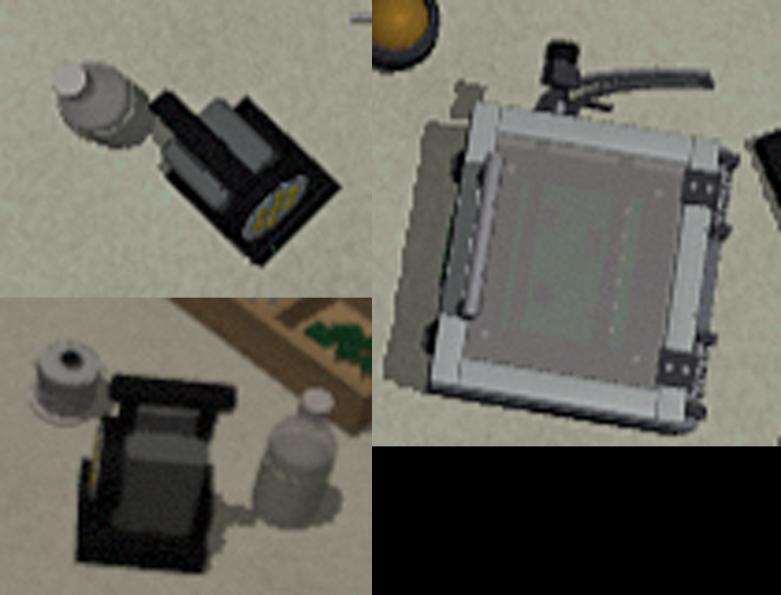

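The lens faces the lower right in the top view (about world −x−y), and the handle runs along that diagonal with the bottle just behind it. Next I check the camera transform.

```bash
python3 - <<'E'
from h import *
z=np.load("c0.npz");P,Q=z["P"],z["Q"]
for v,u in((300,150),(340,200),(190,213),(198,378),(170,400)):print("top",u,v,P[v,u])
for v,u in((180,270),(150,405),(235,255)):print("sc",u,v,Q[v,u])
E
```

```text
top 150 300 [ 2.30295582e-01  5.03956681e-01 -2.90704941e-04]
top 200 340 [0.11397144 0.33567712 0.00421364]
top 213 190 [0.55537318 0.27946735 0.18541518]
top 378 198 [ 0.55576195 -0.20113576  0.11311748]
top 400 170 [ 0.64410263 -0.26831987  0.11253011]
sc 270 180 [ 0.33574557 -0.05188454 -0.00375531]
sc 405 150 [0.57100788 0.3164103  0.12375749]
sc 255 235 [ 0.5647437  -0.23473071  0.10697383]
```

```bash
cat > m.py <<'E'
from h import *
z=np.load("c0.npz");P,Q=z["P"],z["Q"]
for nm,M in(("top",P),("scene",Q)):
    def box(x0,x1,y0,y1,z0,z1): 
        m=(M[...,0]>x0)&(M[...,0]<x1)&(M[...,1]>y0)&(M[...,1]<y1)&(M[...,2]>z0)&(M[...,2]<z1);return M[m]
    def rep(n,*b):
        p=box(*b)
        if len(p)<4: print(nm,n,len(p));return
        c,s,an=cv2.minAreaRect(p[:,:2].astype(np.float32))
        print(nm,n,len(p),"rect c",np.round(c,4),"s",np.round(s,4),"ang %.1f"%an,"z %.3f..%.3f"%(p[:,2].min(),p[:,2].max()))
    rep("handle",.45,.7,.2,.36,.165,.2)
    rep("lampdock",.45,.68,.17,.345,.02,.2)
    rep("bottle",.55,.75,.335,.45,.01,.2)
    rep("spool",.38,.5,.25,.4,.01,.1)
    rep("lidtop",.4,.72,-.4,0.0,.10,.125)
    rep("bar",.4,.68,-.3,0,.135,.175)
    rep("quad",.66,.8,-.4,0,.02,.27)
    rep("quadhigh",.66,.8,-.4,0,.19,.27)
    rep("tipcl",.68,.85,-.13,.05,.01,.09)
    rep("driver",.65,.85,.02,.2,.008,.05)
    rep("cutters",.25,.45,.05,.25,.006,.05)
E
python3 m.py
```

```text
top handle 275 rect c [0.5933 0.3107] s [0.1035 0.0226] ang 47.0 z 0.167..0.189
top lampdock 1147 rect c [0.556  0.3256] s [0.1124 0.1949] ang 56.6 z 0.020..0.189
top bottle 587 rect c [0.6225 0.3845] s [0.1549 0.0654] ang 57.3 z 0.010..0.184
top spool 328 rect c [0.4163 0.3293] s [0.118 0.061] ang 50.5 z 0.010..0.063
top lidtop 5274 rect c [ 0.5608 -0.2162] s [0.2238 0.2545] ang 81.7 z 0.100..0.125
top bar 224 rect c [ 0.6038 -0.1509] s [0.0625 0.2136] ang 58.0 z 0.146..0.175
top quad 1075 rect c [ 0.6971 -0.1953] s [0.3938 0.1172] ang 70.5 z 0.020..0.254
top quadhigh 207 rect c [ 0.6798 -0.2315] s [0.1245 0.0339] ang 72.9 z 0.190..0.254
top tipcl 502 rect c [ 0.7828 -0.0722] s [0.0787 0.1141] ang 27.8 z 0.010..0.071
top driver 293 rect c [0.7514 0.1109] s [0.1907 0.1817] ang 84.1 z 0.008..0.045
top cutters 378 rect c [0.3485 0.1511] s [0.1955 0.1934] ang 88.8 z 0.006..0.018
scene handle 246 rect c [0.5986 0.3085] s [0.1026 0.0272] ang 48.2 z 0.165..0.183
scene lampdock 1570 rect c [0.559  0.3255] s [0.1179 0.2022] ang 57.5 z 0.020..0.183
scene bottle 641 rect c [0.6414 0.3881] s [0.138  0.0566] ang 63.6 z 0.010..0.182
scene spool 279 rect c [0.4362 0.3495] s [0.0613 0.0647] ang 57.1 z 0.010..0.061
scene lidtop 4720 rect c [ 0.5651 -0.2178] s [0.2243 0.2641] ang 81.6 z 0.100..0.125
scene bar 200 rect c [ 0.5693 -0.1282] s [0.0146 0.133 ] ang 82.3 z 0.135..0.161
scene quad 2380 rect c [ 0.699  -0.1971] s [0.3934 0.1201] ang 70.5 z 0.020..0.250
scene quadhigh 283 rect c [ 0.6825 -0.2324] s [0.1262 0.0317] ang 70.0 z 0.190..0.250
scene tipcl 720 rect c [ 0.7594 -0.0883] s [0.1491 0.0805] ang 56.1 z 0.010..0.087
scene driver 330 rect c [0.7684 0.1435] s [0.1535 0.0949] ang 55.0 z 0.008..0.049
scene cutters 138 rect c [0.3775 0.1558] s [0.1636 0.104 ] ang 76.6 z 0.006..0.015
```

```bash
python3 - <<'E'
from h import *
rel([.585,.30,.33],[180,0,47.5])
print(optics.camera_info("wrist")["mount"])
E
```

```text
shift [ 0.6455 -0.6748 -0.0985] rv [-1.200e-03 -3.000e-04 -5.462e-01]
[[ 7.12423730e-04 -9.53945290e-01 -2.99979794e-01  7.65968848e-02]
 [ 9.99998816e-01  1.08868344e-03 -1.08714506e-03 -9.00200593e-05]
 [ 1.36365995e-03 -2.99978664e-01  9.53944936e-01 -1.43358795e-01]
 [ 0.00000000e+00  0.00000000e+00  0.00000000e+00  1.00000000e+00]]
```

```bash
python3 -m inch '[[0.32,-0.34,-0.10,0,0,-0.27,0],[0.32,-0.34,-0.10,0,0,-0.27,0],[0.32,-0.34,-0.10,0,0,-0.27,0],[0.32,-0.34,-0.10,0,0,-0.27,0],[0.32,-0.34,-0.10,0,0,-0.27,0],[0.32,-0.34,-0.10,0,0,-0.27,0],[0.32,-0.34,-0.10,0,0,-0.27,0],[0.32,-0.34,-0.10,0,0,-0.27,0],[0.32,-0.34,-0.10,0,0,-0.27,0],[0.32,-0.34,-0.10,0,0,-0.27,0],[0.32,-0.34,-0.10,0,0,-0.27,0],[0.32,-0.34,-0.10,0,0,-0.27,0]]'
python3 - <<'E'
from h import *
rel([.585,.30,.33],[180,0,47.5])
E
```

```text
time: 1.1
ee_pos: [0.3669, -0.1091, 0.3321]
tcp_rot: [180.0, -0.1, 31.8]
wrist_force: [0.2, -0.5, -0.1]
opening: 0.0852
shift [ 0.4009 -0.2327  0.0025] rv [ 0.0003 -0.0012 -0.2739]
```

```bash
python3 -m inch '[[0.40,-0.233,0,0,0,-0.274,0],[0.40,-0.233,0,0,0,-0.274,0],[0.40,-0.233,0,0,0,-0.274,0],[0.40,-0.233,0,0,0,-0.274,0],[0.40,-0.233,0,0,0,-0.274,0],[0.40,-0.233,0,0,0,-0.274,0],[0.40,-0.233,0,0,0,-0.274,0],[0.40,-0.233,0,0,0,-0.274,0],[0.40,-0.233,0,0,0,-0.274,0],[0.40,-0.233,0,0,0,-0.274,0],[0.40,-0.233,0,0,0,-0.274,0],[0.40,-0.233,0,0,0,-0.274,0]]'
python3 - <<'E'
from h import *
a,d,M,K,T=cam("wrist");save("w1.png",a)
m=(M[...,2]>.163)&(M[...,2]<.19)&(M[...,0]>.45)&(M[...,0]<.68)&(M[...,1]>.2)&(M[...,1]<.38)
n,l,s,c=cv2.connectedComponentsWithStats(m.astype(np.uint8))
for i in range(1,n):
    if s[i,4]>100:
        p=M[l==i];print(s[i],c[i],cv2.minAreaRect(p[:,:2].astype(np.float32)),np.median(p[:,2]))
E
```

```text
time: 2.1
ee_pos: [0.5865, 0.3017, 0.3246]
tcp_rot: [-179.8, 0.4, 47.6]
wrist_force: [0.2, -0.6, -3.1]
opening: 0.0852
[ 307  117   24  103 2316] [318.51727116 167.62953368] ((0.5959311127662659, 0.31301045417785645), (0.10195179283618927, 0.023244118317961693), 47.34510803222656) 0.18032644052045646
```

View pics/w1.png

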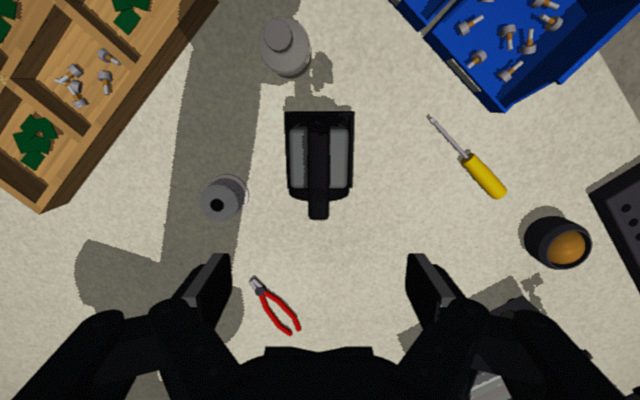

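The wrist view shows the handle at columns 307–331, aligned with the tool. It measures (0.596, 0.313), top z 0.180 as expected and yaw 47.3°. I'll descend.

```bash
python3 - <<'E'
from h import *
rel([.596,.313,.20],[180,0,47.3])
rel([.596,.313,.152],[180,0,47.3])
E
```

```text
shift [ 0.0174 -0.0008  0.1256] rv [-0.0027  0.0062  0.0045]
shift [ 0.0177 -0.0007  0.1736] rv [-0.0027  0.0062  0.0045]
```

```bash
python3 -m inch '[[0.017,-0.001,0.03,0,0,0,0],[0.017,-0.001,0.06,0,0,0,0],[0.017,-0.001,0.09,0,0,0,0],[0.017,-0.001,0.115,0,0,0,0],[0.017,-0.001,0.14,0,0,0,0],[0.017,-0.001,0.155,0,0,0,0],[0.017,-0.001,0.165,0,0,0,0],[0.017,-0.001,0.172,0,0,0,0],[0.017,-0.001,0.176,0,0,0,0],[0.017,-0.001,0.176,0,0,0,0],[0.017,-0.001,0.176,0,0,0,0]]'
python3 - <<'E'
from h import *
rel([.596,.313,.152],[180,0,47.3])
E
```

```text
time: 3.07
ee_pos: [0.595, 0.3091, 0.1564]
tcp_rot: [180.0, -0.1, 47.4]
wrist_force: [-0.2, 0.1, 1.2]
opening: 0.0853
shift [ 0.0035 -0.0019  0.0044] rv [ 0.0005 -0.0012  0.0011]
```

```bash
python3 -m inch '[[0.003,-0.002,0.004,0,0,0,0],[0.003,-0.002,0.004,0,0,0,1],[0.003,-0.002,0.004,0,0,0,1],[0.003,-0.002,0.004,0,0,0,1],[0.003,-0.002,0.004,0,0,0,1],[0.003,-0.002,0.004,0,0,0,1],[0.003,-0.002,0.004,0,0,0,1],[0.003,-0.002,0.004,0,0,0,1],[0.003,-0.002,0.004,0,0,0,1],[0.003,-0.002,0.004,0,0,0,1],[0.003,-0.002,0.004,0,0,0,1],[0.003,-0.002,0.004,0,0,0,1]]' 60
python3 -m inch '[[0,0,-0.005,0,0,0,1],[0,0,-0.01,0,0,0,1],[0,0,-0.02,0,0,0,1],[0,0,-0.035,0,0,0,1],[0,0,-0.05,0,0,0,1],[0,0,-0.07,0,0,0,1],[0,0,-0.085,0,0,0,1],[0,0,-0.095,0,0,0,1],[0,0,-0.1,0,0,0,1],[0,0,-0.1,0,0,0,1]]'
python3 - <<'E'
from h import *
# target: lamp origin (.593,.05), lamp yaw 82.2 ; handle 3mm to +x
rel([.5935,.054,.26],[180,0,82.2])
rel([.5935,.054,.145],[180,0,82.2])
E
```

```text
time: 4.07
ee_pos: [0.5955, 0.3127, 0.1516]
tcp_rot: [180.0, -0.0, 47.4]
wrist_force: [2.4, -0.1, 3.2]
opening: 0.0212
time: 4.9
ee_pos: [0.5955, 0.3129, 0.2528]
tcp_rot: [180.0, -0.1, 47.4]
wrist_force: [-0.9, 1.3, -3.4]
opening: 0.0209
shift [-0.1918  0.1738 -0.0074] rv [ 0.001  -0.0014 -0.6078]
shift [-0.192   0.1738  0.1076] rv [ 0.001  -0.0014 -0.6078]
```

```bash
python3 -m inch '[[-0.01,0.01,0,0,0,-0.03,1],[-0.03,0.027,0,0,0,-0.1,1],[-0.055,0.05,0,0,0,-0.18,1],[-0.08,0.073,0,0,0,-0.26,1],[-0.105,0.096,0,0,0,-0.34,1],[-0.13,0.118,0,0,0,-0.42,1],[-0.155,0.14,0,0,0,-0.5,1],[-0.175,0.158,0,0,0,-0.56,1],[-0.188,0.17,0,0,0,-0.6,1],[-0.192,0.174,0,0,0,-0.608,1],[-0.192,0.174,0,0,0,-0.608,1],[-0.192,0.174,0,0,0,-0.608,1]]'
python3 - <<'E'
from h import *
print(telemetry.get_obs()["wrist_force"])
rel([.5935,.054,.15],[180,0,82.2])
a,d,M,K,T=cam("wrist");save("w2.png",a)
a,d,M,K,T=cam("scene")
def rep(n,x0,x1,y0,y1,z0,z1):
    m=(M[...,0]>x0)&(M[...,0]<x1)&(M[...,1]>y0)&(M[...,1]<y1)&(M[...,2]>z0)&(M[...,2]<z1);p=M[m]
    print(n,len(p),cv2.minAreaRect(p[:,:2].astype(np.float32)) if len(p) else 0,p[:,2].min() if len(p) else 0)
rep("lamp",.48,.7,-.05,.16,.05,.2)
rep("bar",.4,.68,-.3,0,.135,.175)
E
```

```text
time: 5.9
ee_pos: [0.5932, 0.0538, 0.2507]
tcp_rot: [-179.9, -0.0, 82.1]
wrist_force: [-0.7, -0.1, -3.8]
opening: 0.0214
[-0.66446667 -0.09112192 -3.82969465]
shift [0.0002 0.0004 0.1007] rv [-0.0009 -0.0002 -0.0012]
lamp 740 ((0.6133946776390076, 0.029582247138023376), (0.1183546930551529, 0.06412298232316971), 46.08448791503906) 0.10800871448746308
bar 250 ((0.577810525894165, -0.06502893567085266), (0.14161214232444763, 0.13325397670269012), 81.5262680053711) 0.13507465297427657
```

View pics/w2.png

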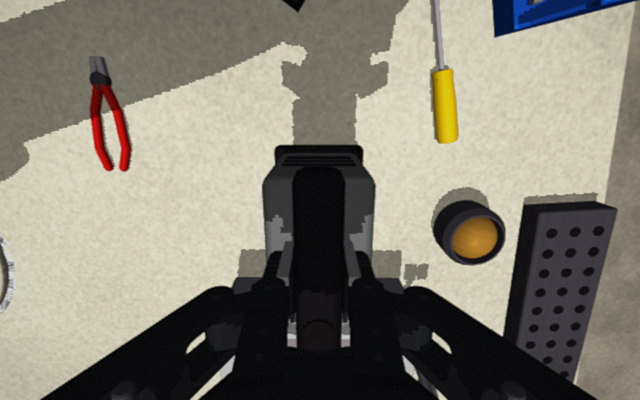

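The lamp hangs straight in the fingers and the bench below is clear; cutters, driver and tip cleaner are undisturbed. Lower by 0.110, softly at the end.

```bash
python3 -m inch '[[0,0,0.01,0,0,0,1],[0,0,0.03,0,0,0,1],[0,0,0.05,0,0,0,1],[0,0,0.07,0,0,0,1],[0,0,0.085,0,0,0,1],[0,0,0.096,0,0,0,1],[0,0,0.102,0,0,0,1],[0,0,0.106,0,0,0,1],[0,0,0.109,0,0,0,1],[0,0,0.11,0,0,0,1],[0,0,0.11,0,0,0,1],[0,0,0.11,0,0,0,1]]'
```

```text
time: 7.0
ee_pos: [0.5936, 0.0536, 0.142]
tcp_rot: [179.9, -0.0, 82.2]
wrist_force: [-0.8, -0.3, -4.0]
opening: 0.0208
```

```bash
python3 -m inch '[[0,0,0.001,0,0,0,1],[0,0,0.002,0,0,0,1],[0,0,0.003,0,0,0,1],[0,0,0.003,0,0,0,1]]'
```

```text
time: 7.33
ee_pos: [0.5938, 0.0536, 0.1395]
tcp_rot: [179.9, -0.0, 82.2]
wrist_force: [0.0, 0.2, 4.4]
opening: 0.0212
```

In contact with the bench. Release and rise.

```bash
python3 -m inch '[[0,0,0,0,0,0,0.5],[0,0,0,0,0,0,0],[0,0,0,0,0,0,0],[0,0,0,0,0,0,0],[0,0,0,0,0,0,0],[0,0,0,0,0,0,0],[0,0,0,0,0,0,0],[0,0,0,0,0,0,0]]'
python3 -m inch '[[0,0,-0.03,0,0,0,0],[0,0,-0.06,0,0,0,0],[0,0,-0.09,0,0,0,0],[0,0,-0.12,0,0,0,0],[0,0,-0.16,0,0,0,0],[0,0,-0.2,0,0,0,0],[0,0,-0.2,0,0,0,0],[0,0,-0.2,0,0,0,0]]'
python3 - <<'E'
from h import *
# look at jig: wrist camera 77mm ahead in tool x
rel([.50,-.13,.34],[180,0,-7.8])
E
```

```text
time: 8.0
ee_pos: [0.5933, 0.0536, 0.1382]
tcp_rot: [-180.0, 0.0, 82.2]
wrist_force: [0.7, -0.3, -0.0]
opening: 0.0856
time: 8.67
ee_pos: [0.5942, 0.0537, 0.3414]
tcp_rot: [179.7, -0.1, 82.2]
wrist_force: [1.0, 0.4, -0.5]
opening: 0.0851
shift [-0.1948 -0.0684  0.0008] rv [ 0.0033 -0.0053  1.5709]
```

```bash
python3 -m inch '[[-0.195,-0.068,0,0,0,1.571,0],[-0.195,-0.068,0,0,0,1.571,0],[-0.195,-0.068,0,0,0,1.571,0],[-0.195,-0.068,0,0,0,1.571,0],[-0.195,-0.068,0,0,0,1.571,0],[-0.195,-0.068,0,0,0,1.571,0],[-0.195,-0.068,0,0,0,1.571,0],[-0.195,-0.068,0,0,0,1.571,0],[-0.195,-0.068,0,0,0,1.571,0],[-0.195,-0.068,0,0,0,1.571,0],[-0.195,-0.068,0,0,0,1.571,0],[-0.195,-0.068,0,0,0,1.571,0]]'
python3 - <<'E'
from h import *
rel([.50,-.13,.34],[180,0,-7.8])
E
```

```text
time: 9.67
ee_pos: [0.4992, -0.1303, 0.3368]
tcp_rot: [-180.0, 0.1, -4.1]
wrist_force: [-0.1, -0.9, -0.0]
opening: 0.0855
shift [ 0.0008 -0.0004 -0.0032] rv [-0.0003  0.0022  0.0647]
```

```bash
python3 -m inch '[[0,0,0,0,0,0.065,0],[0,0,0,0,0,0.065,0],[0,0,0,0,0,0.065,0]]'
python3 - <<'E'
from h import *
a,d,M,K,T=cam("wrist");b,_,Q,_,_=cam("scene");c,_,P,_,_=cam("top")
np.savez("c2.npz",a=a,M=M,b=b,Q=Q,K=K,T=T)
o=np.zeros((600,640,3),np.uint8);o[:400]=a;o[400:,:]=cv2.resize(b[190:290,110:430],(640,200),interpolation=2)
save("w3.png",o)
def rep(M,n,x0,x1,y0,y1,z0,z1):
    m=(M[...,0]>x0)&(M[...,0]<x1)&(M[...,1]>y0)&(M[...,1]<y1)&(M[...,2]>z0)&(M[...,2]<z1);p=M[m]
    if len(p)>3:print(n,len(p),cv2.minAreaRect(p[:,:2].astype(np.float32)),np.median(p[:,2]))
rep(M,"bar wrist",.45,.68,-.2,-.08,.145,.175)
rep(M,"lid wrist",.4,.655,-.4,-.04,.105,.125)
for S,n in((M,"w"),(Q,"s"),(P,"t")):
    rep(S,"handle "+n,.53,.66,-.03,.14,.158,.18)
E
```

```text
time: 9.92
ee_pos: [0.4993, -0.1303, 0.3373]
tcp_rot: [-180.0, 0.1, -7.3]
wrist_force: [-0.7, -0.2, 0.4]
opening: 0.085
bar wrist 1729 ((0.566133439540863, -0.12482281029224396), (0.013932459056377411, 0.12847796082496643), 81.61589813232422) 0.1576755429636067
lid wrist 31820 ((0.5516685247421265, -0.21343785524368286), (0.22422540187835693, 0.23326966166496277), 82.08589935302734) 0.1099365968543326
handle w 2385 ((0.5932989120483398, 0.0527137815952301), (0.10464528203010559, 0.022817641496658325), 82.76985931396484) 0.1685655970628731
handle s 242 ((0.5968257784843445, 0.05003804713487625), (0.10690830647945404, 0.024950774386525154), 81.57255554199219) 0.16505964854526867
handle t 278 ((0.5925203561782837, 0.05206422507762909), (0.10353343933820724, 0.023436211049556732), 82.1795425415039) 0.16794536934700122
```

View pics/w3.png

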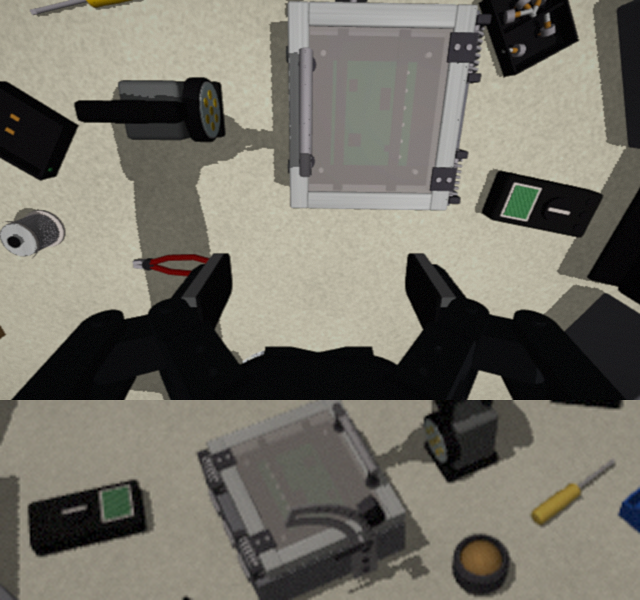

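Lamp is standing with its lens toward the middle of the jig front (lateral error about 2 mm, distance about 0.157). Bar at (0.566, −0.125), z top 0.158, yaw −8.2°. Now the index angle from the scene cloud in the hinge frame, plus a crop.

```bash
cat > idx.py <<'E'
from h import *
A=R.from_euler('z',-98.0,degrees=True)
H=np.array([.566,-.125,.0975])+A.apply([.19,0,0])
def idx(Q,b,show=True):
    L=A.inv().apply((Q.reshape(-1,3)-H)).reshape(Q.shape)
    r=np.hypot(L[...,0],L[...,2]);th=np.arctan2(L[...,2],-L[...,0])
    lum=b.max(-1)
    m=(L[...,1]>.10)&(L[...,1]<.19)&(r>.09)&(r<.22)&(th>-.1)&(th<1.4)
    return L,r,th,m,lum
if __name__=="__main__":
    z=np.load("c2.npz");b,Q=z["b"],z["Q"]
    L,r,th,m,lum=idx(Q,b)
    for nm,mm in(("outside r>.163",m&(r>.163)),("y>.138",m&(L[...,1]>.138)),("quad",m&(r<.155)&(L[...,1]<.133)&(L[...,1]>.12))):
        v,u=np.where(mm);print(nm,len(v),"u",u.min(),u.max(),"v",v.min(),v.max())
        hh=np.histogram(th[mm],np.arange(-.1,1.4,.1));print(hh[0]);print("med th %.3f r %.4f y %.4f"%tuple(np.median(k[mm]) for k in(th,r,L[...,1])))
    save("idx0.png",cv2.resize(b[215:295,260:340],(600,600),interpolation=cv2.INTER_NEAREST))
E
python3 idx.py
```

```text
outside r>.163 274 u 290 312 v 238 257
[ 63  88   0   0   0  18 105   0   0   0   0   0   0   0]
med th 0.076 r 0.1809 y 0.1210
y>.138 110 u 279 302 v 242 269
[ 6 15  0  0  0 16 73  0  0  0  0  0  0  0]
med th 0.535 r 0.1693 y 0.1487
quad 350 u 252 297 v 242 266
[14 36 21 17 12 22 22 25 28 26 25 32 35 35]
med th 0.726 r 0.1372 y 0.1313
```

View pics/idx0.png

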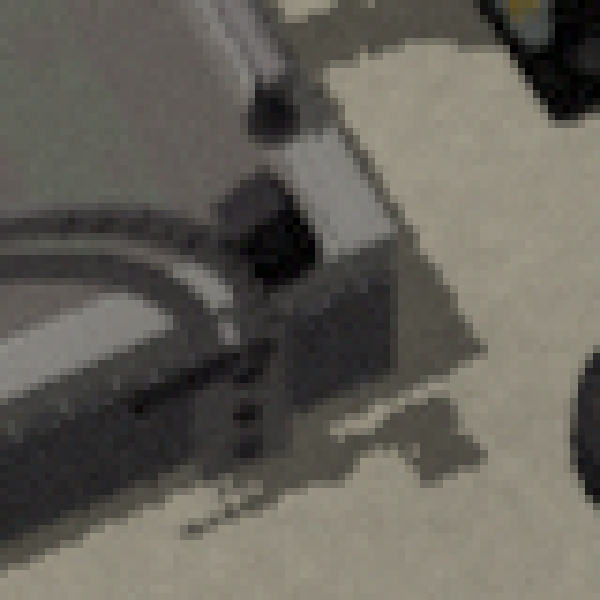

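Index block and black thumbscrew are at about (270,230) in the crop, angle ≈0.53 rad on the quadrant; I'll refine this with the pointer close to it. Now go to the bar.

```bash
python3 - <<'E'
from h import *
rel([.566,-.125,.20],[180,0,-8.1])
rel([.566,-.125,.132],[180,0,-8.1])
E
```

```text
shift [ 0.0655 -0.0138  0.1378] rv [-0.0001  0.0007  0.013 ]
shift [ 0.0655 -0.0138  0.2058] rv [-0.0001  0.0007  0.013 ]
```

```bash
python3 -m inch '[[0.02,-0.004,0.02,0,0,0.013,0],[0.045,-0.009,0.05,0,0,0.013,0],[0.06,-0.013,0.08,0,0,0.013,0],[0.0655,-0.014,0.11,0,0,0.013,0],[0.0655,-0.014,0.135,0,0,0.013,0],[0.0655,-0.014,0.155,0,0,0.013,0],[0.0655,-0.014,0.172,0,0,0.013,0],[0.0655,-0.014,0.185,0,0,0.013,0],[0.0655,-0.014,0.195,0,0,0.013,0],[0.0655,-0.014,0.202,0,0,0.013,0],[0.0655,-0.014,0.206,0,0,0.013,0],[0.0655,-0.014,0.206,0,0,0.013,0]]'
python3 - <<'E'
from h import *
rel([.566,-.125,.132],[180,0,-8.1])
E
```

```text
time: 11.07
ee_pos: [0.5661, -0.125, 0.1318]
tcp_rot: [-180.0, 0.0, -8.2]
wrist_force: [-0.1, 0.6, -0.7]
opening: 0.0856
shift [-0.0001  0.0001 -0.0002] rv [-0.0001  0.0006 -0.0015]
```

```bash
python3 -m inch '[[0,0,0,0,0,0,1],[0,0,0,0,0,0,1],[0,0,0,0,0,0,1],[0,0,0,0,0,0,1],[0,0,0,0,0,0,1],[0,0,0,0,0,0,1],[0,0,0,0,0,0,1],[0,0,0,0,0,0,1],[0,0,0,0,0,0,1],[0,0,0,0,0,0,1]]' 60
python3 -m inch '[[0,0.001,-0.005,0,0,0,1],[0,0.003,-0.010,0,0,0,1],[0,0.006,-0.0187,0,0,0,1],[0,0.010,-0.028,0,0,0,1],[0,0.0145,-0.0367,0,0,0,1],[0,0.019,-0.045,0,0,0,1],[0,0.0244,-0.0537,0,0,0,1],[0,0.03,-0.062,0,0,0,1],[0,0.036,-0.0697,0,0,0,1],[0,0.036,-0.0697,0,0,0,1],[0,0.036,-0.0697,0,0,0,1]]'
```

```text
time: 11.9
ee_pos: [0.5664, -0.1249, 0.1325]
tcp_rot: [-180.0, -0.0, -8.2]
wrist_force: [0.8, 1.7, 3.0]
opening: 0.012
time: 12.82
ee_pos: [0.5614, -0.1586, 0.2025]
tcp_rot: [-179.7, -0.0, -8.1]
wrist_force: [3.4, 13.7, -0.1]
opening: 0.0123
```

```bash
cat > look.py <<'E'
from idx import *
import sys
b,d,Q,K,T=cam("scene");L,r,th,m,lum=idx(Q,b)
# project predicted points
def px(t,rr,y):
    w=H+A.apply([-rr*np.cos(t),y,rr*np.sin(t)]);c=T[:3,:3].T@(w-T[:3,3]);c=K@c;return c[:2]/c[2]
mm=m&(r>.163)&(th>.4)&(th<.75)&(L[...,1]>.118);print("index pts th",np.percentile(th[mm],[5,25,50,75,95]).round(3),len(th[mm]))
ld=(L[...,1]>-.11)&(L[...,1]<.118)&(r>.192)&(r<.216)&(th<1.2)&(th>0.05);print("lid front edge th",np.percentile(th[ld],[5,25,50,75,95]).round(3),ld.sum())
f=7.5;im=cv2.resize(b[205:285,255:335],(600,600),interpolation=cv2.INTER_CUBIC)
for t in np.arange(.3,.75,.1):
    u=px(t,.1545,.1335);cv2.circle(im,tuple(int(k) for k in((u[0]-255)*f,(u[1]-205)*f)),3,(255,int((t-.3)*600),0),1)
save(sys.argv[1],im)
o=telemetry.get_obs();B=A.inv().apply(np.array(o["ee_pos"])+R.from_euler('xyz',o["tcp_rot"],degrees=True).apply([0,0,-bot.grip_depth])-H)
print("bar angle from TCP -> lid",np.arctan2(B[2],-B[0])-np.arctan2(54,190),"r",np.hypot(B[0],B[2]))
E
python3 look.py idx1.png
```

```text
index pts th [0.421 0.492 0.539 0.56  0.58 ] 149
lid front edge th [0.409 0.448 0.475 0.706 1.005] 623
bar angle from TCP -> lid 0.39193883100495325 r 0.19907410293512784
```

View pics/idx1.png

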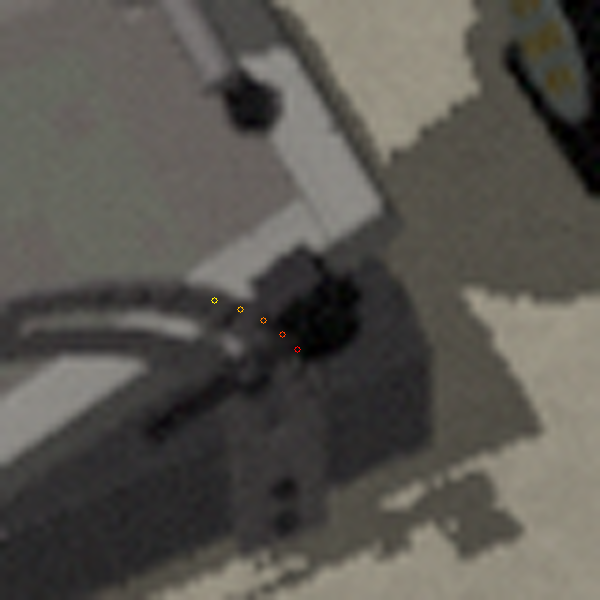

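Pointer strip ends near (265,365), just below the index/knob at (320,320), so the lid is a bit short of the index. I'll fit the lid plane slope, the knob's angular centre and the wrist/top clouds for a consistent number.

```bash
cat > fit.py <<'E'
from idx import *
for n in("scene","top"):
    b,d,Q,K,T=cam(n)
    L,r,th,m,lum=idx(Q,b)
    # lid plane: frame strips near sides, between bar posts and quadrant
    g=(np.abs(L[...,1])<.11)&(r>.02)&(r<.18)&(th>.15)&(th<.8);p=L[g]
    for _ in range(6):
        c=np.polyfit(-p[:,0],p[:,2],1);e=np.abs(p[:,2]-np.polyval(c,-p[:,0]));p=p[e<max(.004,np.percentile(e,70))] if _<3 else p[e<.004]
    print(n,"lid slope ang",np.arctan(c[0]).round(4),"n",len(p),"perp offset",(c[1]*np.cos(np.arctan(c[0]))).round(4))
    for nm,k in(("knob y>.145",m&(L[...,1]>.145)&(th>.3)&(th<.8)),("knob y>.138",m&(L[...,1]>.138)&(th>.3)&(th<.8)),("r>.163,y>.118",m&(r>.163)&(L[...,1]>.118)&(th>.3)&(th<.8))):
        if k.sum()>5:
            q=np.stack([-L[k][:,0],L[k][:,2]],1);(cx,cz),rad=cv2.minEnclosingCircle(q.astype(np.float32))
            print(" ",nm,k.sum(),"circ th %.3f r %.4f rad %.4f"%(np.arctan2(cz,cx),np.hypot(cx,cz),rad),"th",np.percentile(th[k],[2,50,98]).round(3),"ymax",L[k][:,1].max().round(4))
    k=m&(L[...,1]>.134)&(L[...,1]<.142)&(r<.153);print("  pointer cand",k.sum(),np.percentile(th[k],[10,50,90]).round(3) if k.sum() else "", r[k].max() if k.sum() else "")
E
python3 fit.py
```

```text
scene lid slope ang 0.3798 n 2676 perp offset 0.0114
  knob y>.145 69 circ th 0.517 r 0.1696 rad 0.0149 th [0.448 0.544 0.593] ymax 0.1581
  knob y>.138 109 circ th 0.506 r 0.1471 rad 0.0372 th [0.353 0.527 0.587] ymax 0.1581
  r>.163,y>.118 166 circ th 0.455 r 0.1862 rad 0.0313 th [0.334 0.54  0.586] ymax 0.1581
  pointer cand 77 [0.324 0.408 0.493] 0.15298261750816794
top lid slope ang 0.9337 n 6 perp offset -0.0049
  pointer cand 0
```

```bash
python3 -m inch '[[0,0.003,-0.004,0,0,0,1],[0,0.006,-0.008,0,0,0,1],[0,0.010,-0.012,0,0,0,1],[0,0.0135,-0.016,0,0,0,1],[0,0.0135,-0.016,0,0,0,1],[0,0.0135,-0.016,0,0,0,1],[0,0.0135,-0.016,0,0,0,1],[0,0.0135,-0.016,0,0,0,1]]'
python3 look.py idx2.png; python3 fit.py
```

```text
time: 13.63
ee_pos: [0.5596, -0.1713, 0.218]
tcp_rot: [-179.7, 0.0, -8.1]
wrist_force: [2.7, 15.5, -0.4]
opening: 0.0121
index pts th [0.458 0.506 0.545 0.56  0.579] 182
lid front edge th [0.478 0.545 0.564 0.795 1.025] 670
bar angle from TCP -> lid 0.4942474067399933 r 0.19960347449848284
scene lid slope ang 0.4835 n 2434 perp offset 0.0112
  knob y>.145 70 circ th 0.515 r 0.1697 rad 0.0145 th [0.454 0.545 0.587] ymax 0.1571
  knob y>.138 112 circ th 0.533 r 0.1397 rad 0.0441 th [0.451 0.537 0.585] ymax 0.1571
  r>.163,y>.118 185 circ th 0.524 r 0.1857 rad 0.0250 th [0.446 0.546 0.585] ymax 0.1571
  pointer cand 80 [0.406 0.508 0.681] 0.1526645834016343Traceback (most recent call last):
  File "fit.py", line 8, in <module>
    c=np.polyfit(-p[:,0],p[:,2],1);e=np.abs(p[:,2]-np.polyval(c,-p[:,0]));p=p[e<max(.004,np.percentile(e,70))] if _<3 else p[e<.004]
    raise TypeError("expected non-empty vector for x")
TypeError: expected non-empty vector for x
```

View pics/idx2.png

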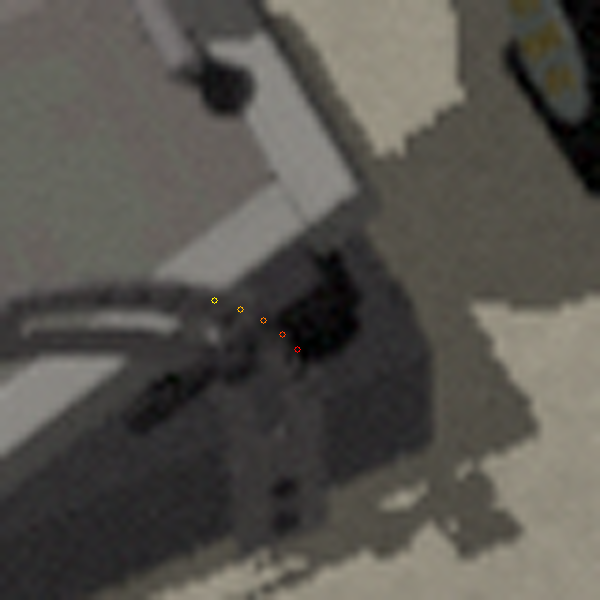

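```bash
python3 - <<'E'
from idx import *
b,d,Q,K,T=cam("scene")
def pw(p):
    w=H+A.apply(p);c=K@(T[:3,:3].T@(w-T[:3,3]));return c[:2]/c[2]
def pol(t,r,y):return [-r*np.cos(t),y,r*np.sin(t)]
f=10;x0,y0=265,215
g=b[y0:y0+60,x0:x0+60];g=np.clip(g.astype(float)*2,0,255).astype(np.uint8)
im=cv2.resize(g,(600,600),interpolation=cv2.INTER_CUBIC);im=np.hstack([im,im[:, :0]])
def line(pts,c):cv2.polylines(im,[np.int32([((pw(p)-[x0,y0])+.5)*f for p in pts])],False,c,1)
for t,c in((.43,(0,120,255)),(.5,(0,255,0)),(.57,(255,0,0))):
    cen=np.array(pol(t,.1697,.157));line([cen+[.013*np.cos(a),0,.013*np.sin(a)] for a in np.linspace(0,6.3,40)],c)
for t,c in((.49,(255,255,0)),):
    line([pol(t,.11,.1335),pol(t,.1545,.1335)],c)
    def lf(x,y,z):return [x*np.cos(t)+z*np.sin(t),y,-x*np.sin(t)+z*np.cos(t)]
    line([lf(-.1,.118,.014),lf(-.212,.118,.014),lf(-.212,-.05,.014)],c)
save("ov.png",im)
E
```

```text
(no output)
```

View pics/ov.png

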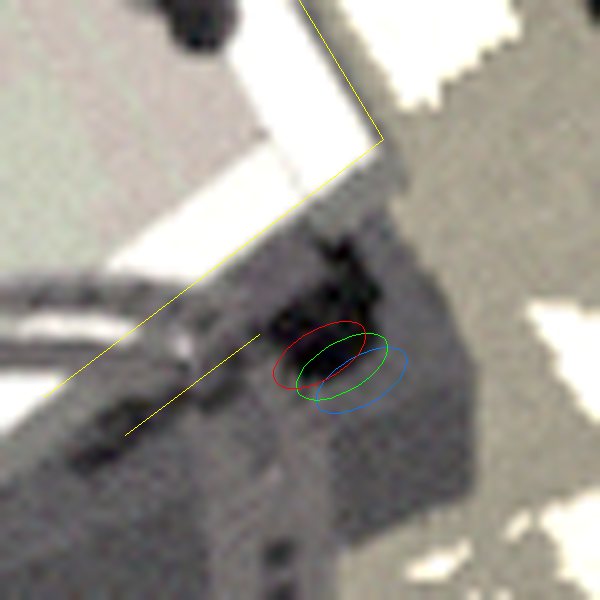

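The overlay agrees: the lid edge fits at 0.49, and the knob lies between the 0.50 and 0.57 rings, with cloud circle fits at 0.515. I'll nudge the lid up about 0.015–0.02 rad and hold.

```bash
python3 -m inch '[[0,0.001,-0.0015,0,0,0,1],[0,0.002,-0.003,0,0,0,1],[0,0.002,-0.003,0,0,0,1],[0,0.002,-0.003,0,0,0,1],[0,0.002,-0.003,0,0,0,1],[0,0.002,-0.003,0,0,0,1],[0,0.002,-0.003,0,0,0,1],[0,0.002,-0.003,0,0,0,1],[0,0.002,-0.003,0,0,0,1],[0,0.002,-0.003,0,0,0,1]]'
python3 look.py idx3.png; python3 fit.py 2>/dev/null | head -4
python3 - <<'E'
from h import *
a,d,Q,K,T=cam("scene");save("end.png",a)
z0=np.load("c2.npz")["b"]
m=(Q[...,0]>.53)&(Q[...,0]<.66)&(Q[...,1]>-.02)&(Q[...,1]<.14)&(Q[...,2]>.158)&(Q[...,2]<.18)
print("handle",cv2.minAreaRect(Q[m][:,:2].astype(np.float32)))
E
```

```text
time: 14.67
ee_pos: [0.5592, -0.1739, 0.2209]
tcp_rot: [-179.8, 0.0, -8.1]
wrist_force: [2.9, 11.1, -0.6]
opening: 0.0121
index pts th [0.466 0.514 0.547 0.566 0.585] 191
lid front edge th [0.496 0.563 0.58  0.811 1.035] 679
bar angle from TCP -> lid 0.5136904181818585 r 0.19991443103710188
scene lid slope ang 0.5056 n 2378 perp offset 0.0109
  knob y>.145 70 circ th 0.514 r 0.1713 rad 0.0140 th [0.445 0.542 0.588] ymax 0.1573
  knob y>.138 107 circ th 0.544 r 0.1437 rad 0.0402 th [0.446 0.544 0.588] ymax 0.1573
  r>.163,y>.118 190 circ th 0.520 r 0.1856 rad 0.0245 th [0.451 0.549 0.588] ymax 0.1573
handle ((0.5979161858558655, 0.04965947940945625), (0.10345114022493362, 0.025755392387509346), 83.50883483886719)
```

View pics/end.png

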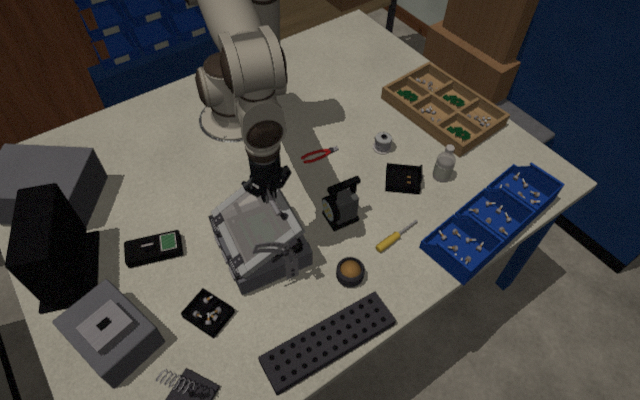

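The lamp stands at (342,205) facing the jig, with the lid held open at (262,215). Every bystander is where it started. Lid ≈0.505–0.514, index ≈0.51. Handing in.

```bash
python3 -c "
from h import *
order.job_done()"
```

```text
the job is handed in; nothing more can be done
```

The lamp is standing in front of the jig and let go, and the arm is holding the lid open at the index. I handed the job in at about 15 s; the system reports no verdict.

- **Lamp:** It came out of the dock by its handle and stands about 157 mm in front of the jig's front. By the wrist camera it is about 2 mm off the middle line and within about 1° of the jig's axis, with the lens towards the jig. The scene camera reads its position 3–5 mm differently, well inside tolerance.
- **Lid:** The gripper holds the bar with 60 N. The lid angle reads 0.506 rad from the plane fit and 0.514 rad from the gripper position. The wrist force was steady at about 11 N.
- **Index:** I put it at about 0.51 rad from the block and thumbscrew; the fits ranged from 0.50 to 0.54, against the ±0.07 allowed. I could not see the pointer tip meeting the index tip directly, because the picture is too coarse and the thumbscrew partly hides it.
- **Other things on the bench:** In the last picture they all look where they were at the start.
- **Failed check:** The top camera could not confirm the lid angle because the arm covered the lid.

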